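Turn a cart wheel on its service stand, valve to the top

TASK

The cart wheel on the leaning service stand has its valve somewhere near the bottom. Push its spokes round with the fingertips, one spoke after another, until the valve is at the very top of the wheel (twelve o'clock, straight up the slope from the hub), and leave it standing there. Push only on the spokes: keep off the tyre and the valve, and leave the things lying on the bench where they are.

Things in the scene. Friction and masses are not known exactly. Their poses are not given: they have to be found in the camera images.
- stand: Grey steel stand bolted to the bench; origin on the bench below the hub centre, z up. The wheel leans 30 degrees from flat: in the stand's axes its front face looks along n = (-0.5, 0, 0.866), up the slope in the wheel's plane is u = (0.866, 0, 0.5), sideways is y. Base plate 160 (x) by 420 (y) by 8 mm; posts 12 mm thick at y = +-186 mm, up to 175 mm high.
- strap (a point): Middle of the front of a fixed steel strap that carries the axle across the front of the wheel, along the stand's y from post to post: 24 mm wide (along u), 26 to 32 mm in front of the wheel's middle plane (nut to 41 mm at the hub). A finger dipped between spokes cannot pass it from the upper to the lower half of the wheel. A like strap lies 40 to 46 mm behind the middle plane.
- hub (a point): Hub centre, on the axle and in the wheel's middle plane, 135 mm above the bench.
- valve_tip (a point): Tip of the brass valve stem (10 mm thick, 18 mm long, with a 16 mm thick rubber foot at the rim). It points from the rim inwards at the hub; the tip is 85 mm from the axle, 4 mm in front of the middle plane.
- wheel (a joint): Angle of the wheel about its axle, endless. 0 or any whole turn = valve at the very top; positive = anticlockwise seen from the front: at q the valve lies from the hub along u*cos(q) + y*sin(q) (u, y: see stand). Starts between 2.45 and 3.83 rad. The bearing drags: about 3 N at a spoke turns it, and it stays where it is left.
- spokes: Five straight aluminium spokes 14 mm wide, from 24 to 110 mm from the axle, 2 mm behind to 10 mm in front of the middle plane, at 36, 108, 180, 252, 324 degrees anticlockwise from the valve, which is thus half-way between two. Origin at the hub centre, own z along the axle out of the front face, own x to the valve. Between spokes it is open right through.
- tyre: Black rubber tyre on a grey rim (110 mm inner, 160 mm outer radius), up to 21 mm in front of the middle plane. Origin at the hub centre. Not to be pushed.
- valve: The whole valve. Origin at the hub centre. Not to be pushed.
- spray_can: Bystander: upright spray can, 58 mm across, 170 mm high, loose. Origin at the centre of its underside.
- wrench: Bystander: steel wrench 180 mm long lying on the bench along its own x, loose.
- screwdriver: Bystander: screwdriver 190 mm long lying on the bench along its own x, loose.
- parts_tray: Bystander: black parts tray 110 x 160 x 35 mm, loose. Origin at the centre of its underside.

How it is judged:
By the outcome, as a careful person would: the job done as asked, in the order asked, and still so for the second after the job is handed in, with the robot touching nothing.
It also fails if it takes over 67 s, if anything falls off the work surface, if the arm or the gripper's body presses on something with over 40 N, if the wrist force passes 120 N, or if a joint passes its speed limit or range.

ROBOT

A 7-joint arm with a two-finger parallel gripper is mounted at the origin on the work surface. World frame = base frame: x ahead of the robot, y to its left, z up, the work surface at z = 0. Lengths are in mm, angles in rad, forces in N, time in s.
With the tool pointing down it reaches from about 425 to 975 mm from the base axis. Payload 16.7 kg.
Tool frame: the origin (TCP) lies midway between the tips of the shut fingers; the grasp point (between the pads) lies 19 mm behind it (r.tcp_to_grasp is the distance from the TCP to the grasp point, in mm); z points along the fingers, y is the line along which they close (so a half turn about z gives the same grasp; the last joint's range is limited). The gripper opens to 85 mm and grips with 20 to 120 N. Pads are 22 mm wide; open, the fingers measure 114 mm over their backs; the gripper's body (76 mm by 85 mm) begins 54 mm behind the grasp point. The pads swing forward as they close: fully open they stand 13 mm farther back than shut.
Start: joints at [-1.369, 0.426, 0.074, 1.606, -0.034, 1.111, -0.067], TCP at [231.966, 633.851, 231.302] pointing down, gripper open.
Joint ranges: [-2.85, 2.85], [-0.5, 2.14], [-1.23, 1.37], [0.21, 2.46], [-1.02, 4.16], [0.16, 2.05], [-2.73, 2.73]. Speed limits (rad/s): [1.89, 1.89, 2.39, 2.39, 3.01, 3.01, 3.01].

INTERFACE

Orientations are given as a unit quaternion [w, x, y, z].
In Python, from workcell import r gives the robot as it stands. Calls block until the motion is done:
- r.move_to(position, orientation): joint-space move of the TCP to a pose.
- r.move_l(position, orientation=None, v=150, f_stop=None): straight line of the TCP; orientation=None keeps the orientation; v is the mean speed in mm/s. With f_stop (N) it stops when the force on the tool has changed by that much, and returns True; else False.
- r.movej(angles): joint-space move.
- r.ungrasp() and r.grasp(): open the fingers fully, or close them until they stop; the grip force is fixed at half the most.
- r.wait(seconds).
- r.inverse_kinematics(position, orientation): joint angles nearest the present ones, or None.
- r.observe(): the state.
- r.camera(name): name is "scene" or "top" or "wrist"; returns a dict with "pixels" (400x640x3 uint8, red, green, blue), "intrinsics" (3x3 intrinsics, pixels), "extrinsics" (4x4, takes a point from camera to world coordinates); the wrist camera has in their place "T_tool_cam" (4x4, takes a point from camera to tool coordinates, whose origin is the TCP and whose axes are the flange's). Camera axes: x right, y up, looking along -z (the intrinsics and any distortion apply to the point x, -y, -z); pixel columns grow to the right and rows downward; lengths in mm; the calibration is good to about 2 mm. A picture is of the moment at which its call begins: read the wrist's pose just before it. There is no depth.
A pose or a line that the arm cannot do raises r.MotionError and nothing moves.
- r.close_job(): hands the job in; it is judged then, once.
The state is a dict: "time": time; "joints": joint angles; "dq": joint speeds; "effort": joint torques, N m; "position": TCP position; "tool_rot": TCP orientation; "contact_force": force on the tool from outside, world axes, zero at the start; "ft_torque": the same for the moment, N m; "finger_gap": finger opening in mm; "grasp_force": force on a finger pad.
Only numpy, scipy, OpenCV 4.12 (cv2) and the standard library are available. Lean on these libraries where they do the work, as an engineer would, in place of code of your own. Each camera call takes 0.05 s, during which the arm holds its last target. There are 200 camera calls.

## Working session

There is one attempt and no reset: what is moved stays moved. The work goes in short steps, each a Python script; the robot and the scene stay as the last script left them, time stands still between calls to the robot, and variables do not carry over. Pictures are saved under pics/ and viewed, at most 10 in all, crops included, and the job is handed in when it is done.

```bash
mkdir -p pics; ls
python3 - <<'E'
from workcell import r
import cv2,numpy as np
np.set_printoptions(precision=3,suppress=True)
for n in("scene","top"):
    c=r.camera(n); cv2.imwrite(f"pics/{n}0.png",c["pixels"][:,:,::-1]); print(n,c["intrinsics"],c["extrinsics"],[k for k in c])
o=r.observe(); print(o["time"],o["tool_rot"],o["contact_force"],r.tcp_to_grasp)
E
```

```text
pics
scene [[441.212   0.    317.292]
 [  0.    441.212 199.06 ]
 [  0.      0.      1.   ]] [[  -0.703   -0.413    0.579 1202.076]
 [   0.712   -0.401    0.577  660.796]
 [  -0.006    0.818    0.575  738.515]
 [   0.       0.       0.       1.   ]] ['pixels', 'intrinsics', 'extrinsics']
top [[388.06    0.    319.659]
 [  0.    388.06  200.185]
 [  0.      0.      1.   ]] [[   0.009    0.999   -0.049  543.15 ]
 [  -1.       0.009    0.001   25.938]
 [   0.002    0.049    0.999 1097.202]
 [   0.       0.       0.       1.   ]] ['pixels', 'intrinsics', 'extrinsics']
0.1 [-0.     0.175  0.985 -0.001] [-0.112  0.57  -0.123] 18.700000000000003
```

View pics/top0.png

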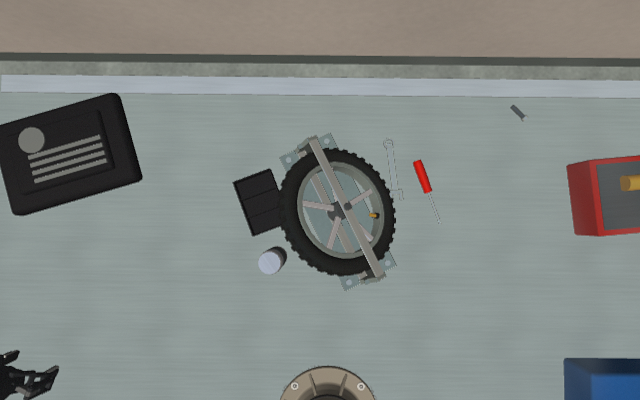

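View pics/scene0.png

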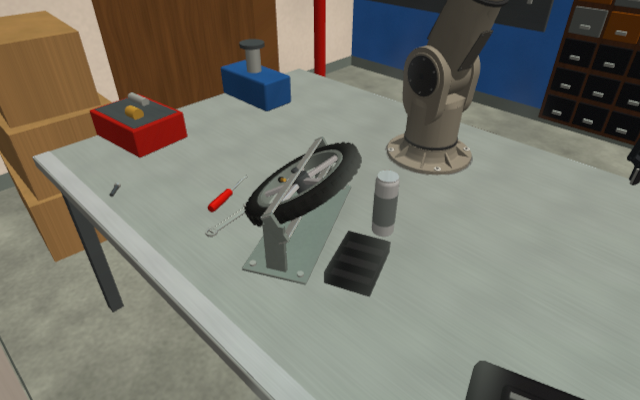

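The top view shows the wheel with its hub near (338,209). The strap runs from (312,140) to (380,278), and the brass valve is at (374,214) on the right, which is the low side. In the scene view the high side faces the spray can. The tray is at (360,262), and the wrench and screwdriver lie past the low side. Next I'll enlarge both crops to pick points.

Run:
```python
import cv2
a=cv2.imread("pics/top0.png")[125:300,230:450]; b=cv2.imread("pics/scene0.png")[125:285,200:410]
cv2.imwrite("pics/topc.png",cv2.resize(a,None,fx=3.4,fy=3.4,interpolation=cv2.INTER_CUBIC))
cv2.imwrite("pics/scenec.png",cv2.resize(b,None,fx=3.6,fy=3.6,interpolation=cv2.INTER_CUBIC))
```

```text
(no output)
```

View pics/topc.png

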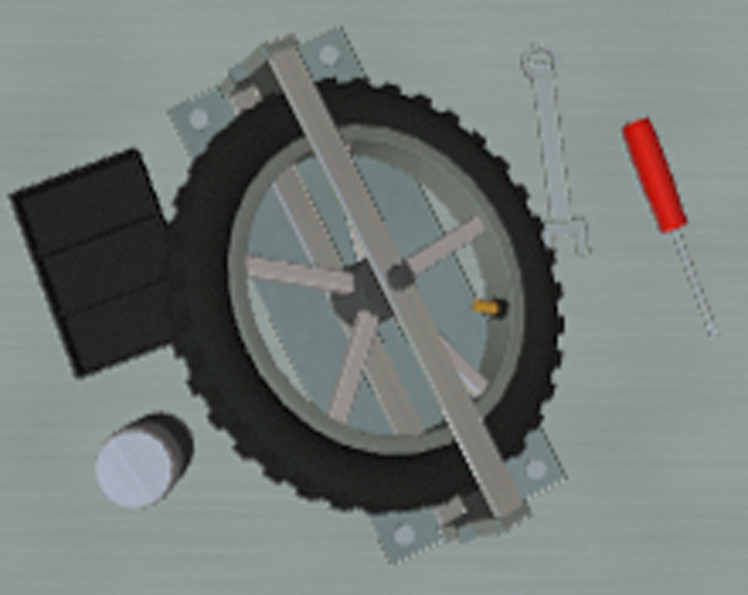

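View pics/scenec.png

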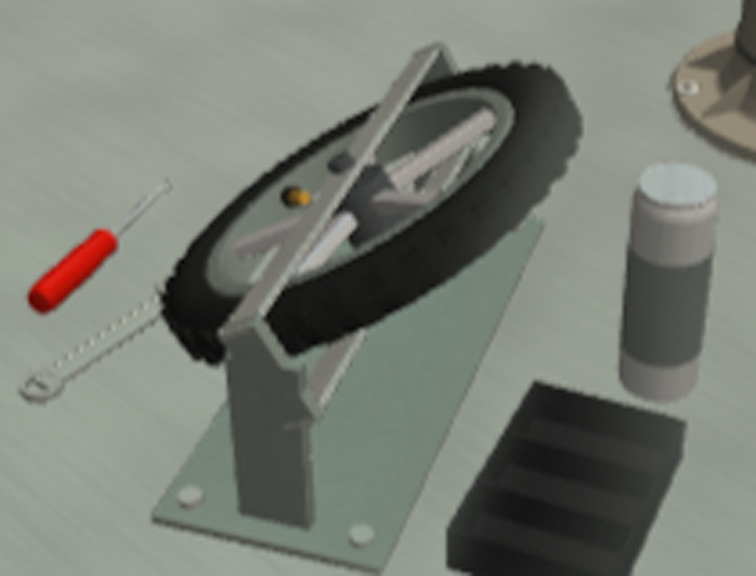

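The top crop shows the plate corners at (168,108), (342,26), (566,478) and (393,564), the nut at (401,277) and the valve tip at (475,306). In the scene crop the nut is at (342,163) and the valve tip at (308,200).

```bash
cat > h.py <<'E'
from workcell import r
import cv2,numpy as np
from scipy.spatial.transform import Rotation as R
np.set_printoptions(precision=2,suppress=True)
def ray(K,T,px):
    d=T[:3,:3]@np.array([(px[0]-K[0,2])/K[0,0],-(px[1]-K[1,2])/K[1,1],-1.]); return T[:3,3],d/np.linalg.norm(d)
def plane(o,d,p0,n): return o+d*(np.dot(p0-o,n)/np.dot(d,n))
def tri(a,b):
    t=np.linalg.lstsq(np.c_[a[1],-b[1]],b[0]-a[0],rcond=None)[0]; p,q=a[0]+t[0]*a[1],b[0]+t[1]*b[1]; return (p+q)/2,np.linalg.norm(p-q)
E
python3 - <<'E'
from h import *
C={n:r.camera(n) for n in("top","scene")}
tp=lambda x,y:ray(C["top"]["intrinsics"],C["top"]["extrinsics"],((x+.5)/3.4-.5+230,(y+.5)/3.4-.5+125))
sc=lambda x,y:ray(C["scene"]["intrinsics"],C["scene"]["extrinsics"],((x+.5)/3.6-.5+200,(y+.5)/3.6-.5+125))
P=np.array([plane(*tp(*c),np.array([0,0,8.]),np.array([0,0,1.])) for c in((168,108),(342,26),(566,478),(393,564))])
print(P,np.linalg.norm(P-np.roll(P,-1,0),axis=1)); O=P.mean(0)
y=(P[2]+P[3]-P[0]-P[1]);y/=np.linalg.norm(y);x=np.cross(y,[0,0,1]);print("O",O,"y",y,"x",x)
u=.866*x+[0,0,.5];n=-.5*x+[0,0,.866]
H=np.array([O[0],O[1],135]);print("u",u,"n",n)
N,e=tri(tp(401,277),sc(342,163));print("nut",N,e,"expect",H+41*n)
V,e=tri(tp(475,306),sc(308,200));d=V-H;print("valve",V,e,"u,y,n:",d@u,d@y,d@n,np.arctan2(d@y,d@u))
d=plane(*tp(475,306),H+4*n,n)-H;print("valve plane",d@u,d@y,np.hypot(d@u,d@y),np.arctan2(d@y,d@u))
# IK test
yaw=np.arctan2(x[1],x[0]);print("yaw",yaw)
for th in(238,180,122):
  p=H+60*(u*np.cos(np.radians(th))+y*np.sin(np.radians(th)))-4*n
  for k in range(8):
    a=k*np.pi/4; X=np.cos(a)*u+np.sin(a)*y; q=R.from_matrix(np.c_[X,np.cross(-n,X),-n]).as_quat(scalar_first=True)
    s=[r.inverse_kinematics(p+h*n,q) for h in(0,90)]; print(th,k*45,[None if j is None else np.array(j) for j in s])
E
```

```text
[[ 719.36  140.3     8.  ]
 [ 789.58   -3.74    8.  ]
 [ 417.05 -190.43    8.  ]
 [ 345.96  -48.97    8.  ]] [160.24 416.69 158.32 418.63]
O [567.99 -25.71   8.  ] y [-0.89 -0.45  0.  ] x [-0.45  0.89  0.  ]
u [-0.39  0.77  0.5 ] n [ 0.23 -0.45  0.87]
nut [575.23 -42.52 165.97] 0.029674803160623472 expect [577.22 -44.02 170.51]
valve [ 556.17 -103.52   99.57] 0.11371690691061898 u,y,n: -73.2770077517036 45.575721093711564 1.4018654973102542 2.585178915976748
valve plane -71.25649660120364 45.44179778467672 84.51298890573446 2.5738975720818367
yaw 2.037649453370813
238 0 [array([-0.31,  0.79,  0.73,  1.63, -0.84,  1.44,  1.19]), array([-0.34,  0.82,  0.92,  1.51, -0.88,  1.65,  1.21])]
238 45 [array([-0.23,  0.74,  0.58,  1.63, -0.76,  1.38,  1.9 ]), array([-0.27,  0.76,  0.79,  1.51, -0.8 ,  1.59,  1.94])]
238 90 [array([ 0.7 ,  0.82, -0.85,  1.56,  0.11,  1.22,  1.95]), array([ 0.72,  0.77, -0.85,  1.43,  0.08,  1.39,  1.98])]
238 135 [array([-0.45,  0.93,  1.01,  1.64, -1.01,  1.59, -2.6 ]), array([-0.37,  0.86,  1.01,  1.51, -0.93,  1.7 , -2.67])]
238 180 [array([-0.45,  0.93,  1.
[... 1758 characters left out ...]
,  1.17,  2.07]), array([ 0.88,  0.66, -0.85,  1.62,  0.04,  1.34,  2.1 ])]
122 135 [array([-0.42,  0.83,  1.01,  1.83, -0.92,  1.51, -2.48]), array([-0.42,  0.88,  1.2 ,  1.7 , -0.92,  1.73, -2.44])]
122 180 [array([-0.42,  0.83,  1.01,  1.83, -0.92,  1.51, -1.69]), array([-0.42,  0.88,  1.2 ,  1.7 , -0.92,  1.73, -1.66])]
122 225 [array([-0.33,  0.73,  0.85,  1.82, -0.82,  1.42, -1.  ]), array([-0.31,  0.71,  0.94,  1.69, -0.78,  1.58, -1.02])]
122 270 [array([-0.34,  0.74,  0.86,  1.82, -0.83,  1.42, -0.21]), array([-0.3 ,  0.7 ,  0.91,  1.69, -0.76,  1.57, -0.25])]
122 315 [array([-0.34,  0.75,  0.87,  1.82, -0.84,  1.43,  0.58]), array([-0.36,  0.77,  1.04,  1.7 , -0.83,  1.63,  0.6 ])]
```

```bash
cat >> h.py <<'E'
x=np.array([-.45,.89,0]);x/=np.linalg.norm(x);y=np.array([-x[1],x[0],0]);u=.866*x+[0,0,.5];n=-.5*x+[0,0,.866]
H=np.array([567.5,-25.5,135.]);RAD=66
def er(t): t=np.radians(t);return u*np.cos(t)+y*np.sin(t)
def pose(t,h): return H+RAD*er(t)+h*n, R.from_matrix(np.c_[-er(t),np.cross(-n,-er(t)),-n]).as_quat(scalar_first=True)
def dip(t,top=80,deep=-6):
    r.move_l(*pose(t,top),v=250); s=r.move_l(pose(t,deep)[0],v=100,f_stop=12); print("dip stop",s,r.observe()["time"]); return s
def sweep(a,b,v=70):
    k=int(np.ceil(abs(b-a)/10)); fm=0
    for t in np.linspace(a,b,k+1)[1:]:
        s=r.move_l(*pose(t,-6),v=v,f_stop=30); o=r.observe(); f=np.array(o["contact_force"]); fm=max(fm,np.linalg.norm(f))
        if s: print("FORCE at",t,f); return False
    print("swept",b,"fmax",fm,"t",o["time"]); return True
def snap(name):
    for c in("top","scene"):
        C=r.camera(c); p=C["pixels"]; cv2.imwrite(f"pics/{c}_{name}.png",p[:,:,::-1])
        hs=cv2.cvtColor(p,cv2.COLOR_RGB2HSV); m=cv2.inRange(hs,(12,120,70),(28,255,255))
        m2=np.zeros_like(m); b=(slice(140,270),slice(290,395)) if c=="top" else (slice(130,230),slice(245,365)); m2[b]=m[b]
        v,uu=np.nonzero(m2)
        if len(v)<3: print(c,"no brass"); continue
        d=plane(*ray(C["intrinsics"],C["extrinsics"],(uu.mean(),v.mean())),H+6*n,n)-H
        print(c,len(v),"px",uu.mean(),v.mean(),"r",np.hypot(d@u,d@y),"q deg",np.degrees(np.arctan2(d@y,d@u)))
E
python3 - <<'E'
from h import *
snap("a")
r.grasp()
p,q=pose(222,80)
o=r.observe(); r.move_l(np.array(o["position"])+[0,0,150],v=250)
r.move_to(p+np.array([0,0,90]),q); print(r.observe()["time"],np.array(r.observe()["joints"]))
C=r.camera("wrist"); cv2.imwrite("pics/w1.png",C["pixels"][:,:,::-1]); snap("b")
E
```

```text
top 25 px 372.6 214.96 r 93.34743386193162 q deg 147.8382206766982
scene 18 px 283.0 179.5 r 89.55050538205214 q deg 150.34369964465807
4.7667 [-0.33  0.76  0.97  1.43 -0.84  1.76  1.91]
top no brass
scene 18 px 283.0 179.5 r 89.55050538205214 q deg 150.34369964465807
```

View pics/w1.png

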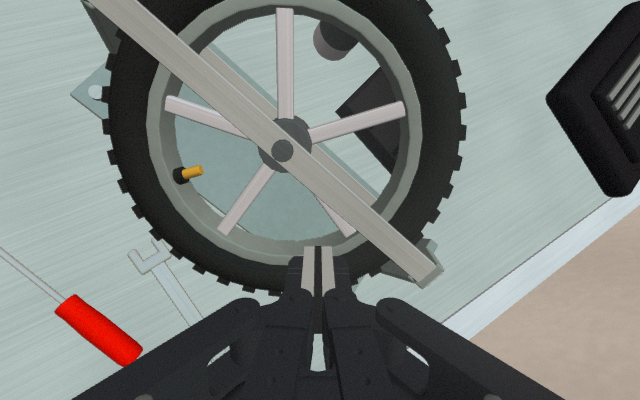

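The wrist view shows the shut fingers above the gap between the spokes at (245,200) and (340,215). The valve is at (190,173), in the neighbouring sector. I'll dip and make the first stroke.

Run:
```python
from h import *
if not dip(222):
    if sweep(222,137):
        r.move_l(*pose(139,-6),v=60)
        r.move_l(pose(139,85)[0],v=250); print(r.observe()["time"])
snap("c")
C=r.camera("wrist"); cv2.imwrite("pics/w2.png",C["pixels"][:,:,::-1])
```

```text
dip stop False 6.4333
swept 137 fmax 1.2276293902515594 t 9.2833
10.05
top no brass
scene 27 px 318.5925925925926 160.0 r 92.55085420588678 q deg 76.72590797485283
```

View pics/w2.png

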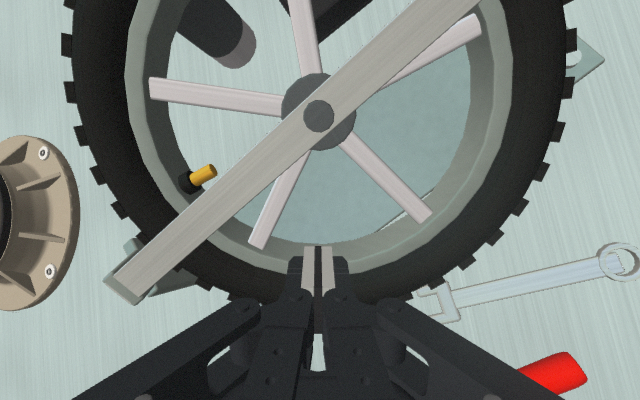

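The stroke worked: the spokes moved on and the valve is now at (202,177), at about q=75°. A second stroke on the next spoke follows, stopping just short.

```bash
cat >> h.py <<'E'
def wsnap(name):
    o=r.observe(); C=r.camera("wrist"); p=C["pixels"]; cv2.imwrite(f"pics/{name}.png",p[:,:,::-1])
    q=np.array(o["tool_rot"]); T=np.eye(4); T[:3,:3]=R.from_quat(q,scalar_first=True).as_matrix(); T[:3,3]=o["position"]; T=T@np.array(C["T_tool_cam"])
    hs=cv2.cvtColor(p,cv2.COLOR_RGB2HSV); m=cv2.inRange(hs,(12,120,70),(28,255,255))
    k,l,st,ce=cv2.connectedComponentsWithStats(m)
    for i in range(1,k):
        if st[i,4]<40: continue
        d=plane(*ray(C["intrinsics"],T,ce[i]),H+6*n,n)-H
        print("wrist",st[i,4],ce[i],"r",np.hypot(d@u,d@y),"q deg",np.degrees(np.arctan2(d@y,d@u)))
    g=H+41*n-T[:3,3]; g=T[:3,:3].T@g; K=C["intrinsics"]; print("nut predicted px",K[0,2]-K[0,0]*g[0]/g[2],K[1,2]+K[1,1]*g[1]/g[2])
E
python3 - <<'E'
from h import *
wsnap("w2b")
r.move_l(*pose(220,85),v=250)
if not dip(220):
    if sweep(220,136):
        snap("d")
        r.move_l(*pose(138,-6),v=60)
        r.move_l(pose(138,100)[0],v=250); print(r.observe()["time"])
snap("e"); wsnap("w3")
E
```

```text
wrist 356 [202.49 174.84] r 92.76171201671916 q deg 76.03083523670855
nut predicted px 319.0006737555166 119.37418227791576
dip stop False 13.075
swept 136 fmax 0.9803783853594995 t 15.925
top 20 px 312.5 226.4 r 93.5995377980864 q deg 4.203334090115256
scene 5 px 330.8 167.8 r 87.74305806602608 q deg 5.6729570739938335
16.85
top 20 px 312.5 226.4 r 93.5995377980864 q deg 4.203334090115256
scene 5 px 330.8 167.8 r 87.74305806602608 q deg 5.6729570739938335
wrist 405 [215.73   8.87] r 92.76463080066728 q deg 3.87196672174689
nut predicted px 318.9224932510443 116.62235838302314
```

View pics/w3.png

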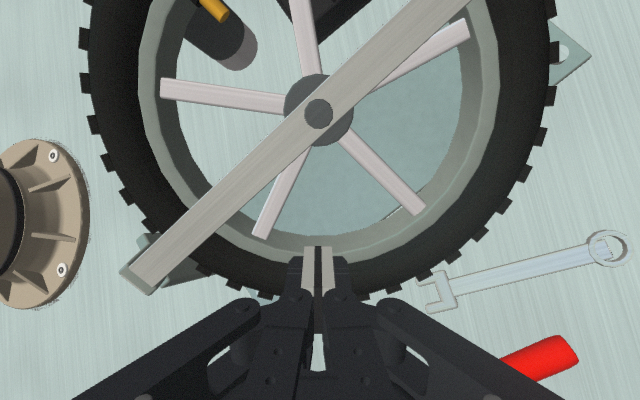

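Valve now near (216,9), off the top by about 4° by all three cameras. A small finishing push is next, then a check from above.

Run:
```python
from h import *
if not dip(139,top=100):
    if sweep(139,132.2,v=25):
        r.move_l(*pose(136,-6),v=60)
        r.move_l(pose(136,100)[0],v=250)
r.move_l(*pose(180,190),v=250); print(r.observe()["time"])
snap("f"); wsnap("w4")
```

```text
dip stop False 18.4583
swept 132.2 fmax 1.0372411700988142 t 18.925
20.6667
top 20 px 312.5 226.4 r 93.5995377980864 q deg 4.203334090115256
scene 5 px 330.8 167.8 r 87.74305806602608 q deg 5.6729570739938335
wrist 54 [311.2    2.15] r 87.82052299101446 q deg 3.9034460618559157
nut predicted px 318.1566604314784 107.14996177965122
```

View pics/w4.png

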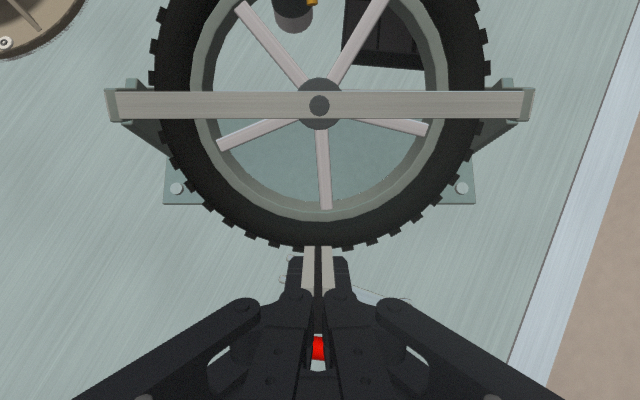

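The wrist view shows no change. The nut is at (319,105) and the lower spoke's end is at (326,205), so the wheel still stands about 4° off and the spoke had coasted ahead of the finger. I'll push slowly in small steps, watching the brass.

```bash
cat >> h.py <<'E'
def look(name):
    r.move_l(H-10*u+190*n,pose(180,0)[1],v=250); wsnap(name)
E
python3 - <<'E'
from h import *
r.move_l(*pose(138,90),v=250)
if not dip(138,top=90):
    for a,b in((138,131),(131,129.5),(129.5,128),(128,126.5)):
        if not sweep(a,b,v=15): break
        snap("g")
    r.move_l(*pose(131,-6),v=40)
    r.move_l(pose(131,100)[0],v=250)
look("w5"); snap("h"); print(r.observe()["time"])
E
```

```text
dip stop False 23.0583
swept 131 fmax 2.1374295826490997 t 23.7417
top 20 px 312.5 226.4 r 93.5995377980864 q deg 4.203334090115256
scene 5 px 330.8 167.8 r 87.74305806602608 q deg 5.6729570739938335
swept 129.5 fmax 1.347579450961717 t 24.1083
top 18 px 312.22222222222223 225.33333333333334 r 92.85809148800753 q deg 2.678313217887856
scene 6 px 329.6666666666667 168.66666666666666 r 85.19099271028979 q deg 3.9131279610629552
swept 128 fmax 1.015137168309556 t 24.475
top 21 px 311.76190476190476 224.38095238095238 r 92.7554906962775 q deg 1.1519155477686998
scene 5 px 329.8 168.8 r 85.88424811757481 q deg 3.1421956081286164
swept 126.5 fmax 1.0878426479421726 t 24.8417
top 21 px 311.42857142857144 223.61904761904762 r 92.63724353371319 q deg -0.04885971048627224
scene 4 px 329.75 169.0 r 86.06411312969084 q deg 2.3924075159348583
wrist 198 [319.5  60.6] r 95.44724166716483 q deg -0.7784001008413945
nut predicted px 318.38748741109185 169.15326057222688
top 21 px 311.42857142857144 223.61904761904762 r 92.63724353371319 q deg -0.04885971048627224
scene 5 px 329.6 169.4 r 86.28723711694906 q deg 0.9801211909772728
26.9583
```

View pics/w5.png

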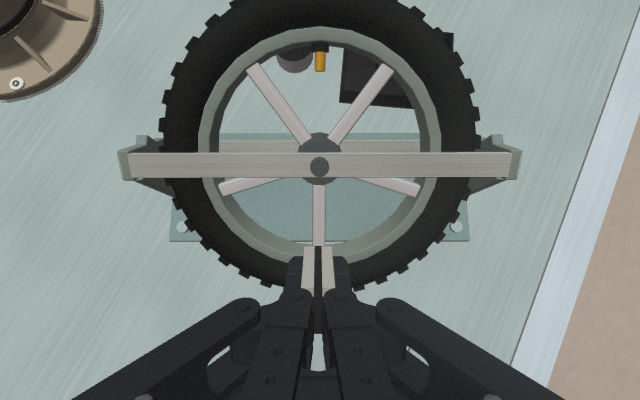

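The valve at (319.5,61) is straight above the nut at (319.5,167), square to the level strap, and the arm is clear.

```bash
python3 -c "
from h import *
r.wait(0.5); snap('z'); print(r.close_job())"
```

```text
top 21 px 311.42857142857144 223.61904761904762 r 92.63724353371319 q deg -0.04885971048627224
scene 5 px 329.6 169.4 r 86.28723711694906 q deg 0.9801211909772728
the job is handed in; nothing more can be done
None
```

I pushed the wheel round by its spokes until the valve stood at twelve o'clock, within about 1° by all three cameras; it was holding there with the arm clear when I handed the job in at about 27.5 s.

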